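# Make up two emergency kits in the print hall

## Robot

A 6-joint arm with a two-finger parallel gripper is mounted at the origin on the work surface. World frame = base frame: x ahead of the robot, y to its left, z up, the work surface at z = 0. Lengths are in m, angles in degrees, forces in N, time in s.
With the tool pointing down it reaches from about 0.35 to 0.95 m from the base axis. Payload 17.4 kg.
Tool frame: the origin (TCP) lies at the very end of the fingers, on their centre line; the grasp point (between the pads) lies 19 mm behind it; z points along the fingers, x is the direction in which the jaws open and shut, and the axes are right-handed (so a half turn about z gives the same grasp; the last joint's range is limited). The gripper opens to 93 mm and grips with 3 to 60 N. Pads are 15 mm wide; open, the fingers measure 128 mm over their backs; the gripper's body (75 mm by 188 mm) begins 65 mm behind the grasp point.
Start: joints at [-66.738, 6.646, 82.598, -0, 90.757, -2.166], TCP at [0.29, -0.61, 0.219] pointing down, gripper open.
Joint ranges: [-162.19, 162.19], [-47.58, 125.68], [4.15, 143.07], [-65.23, 245.23], [0.69, 171.88], [-170.13, 170.13]. Speed limits (degrees/s): [108.29, 108.29, 127.2, 180, 180, 180].

## Interface

Orientations are given as [roll, pitch, yaw] about the fixed x, y, z axes, in that order (R = Rz(yaw) Ry(pitch) Rx(roll)).
In Python, from plant import * gives the robot as it stands. The module is installed in compiled form; this text tells all that it offers.
- The arm moves only by the tool play_rows, never from a script. Its arguments are lists of equal length, an entry for each row: "travel": the shift along the world's x, y, z in cm, a list of three; "roll": the turn about the world's z in rad; "claw": the finger opening in cm, from 0 to 9.3. In form: {"travel": [[dx, dy, dz], ...], "roll": [roll, ...], "claw": [claw, ...]}. A call has 1 to 12 rows; each row is the pose to reach, as a shift and turn from the pose commanded when the call began; what a row does not reach only later rows make up. A row lasts 1/8 s, in which the tool goes at most 62.5 mm and 10.7 degrees, less where a joint would pass 70% of its speed; a pose out of reach is approached as far as the arm can. A call with a gripper value outside its range is refused whole. The fingers move at their own pace and stop on an object; "squeeze" is the grip in N (left out, the last holds). Time passes only in rows, so rows that repeat a pose let the fingers close. It gives the time, the measured TCP pose, the force and the opening at its end, in the units of the state.
- observe(): the state, without advancing time (a new reading comes with each control period).
- snapshot(name): name is "side" or "top"; returns a dict with "pixels" (480x640x3 uint8, red, green, blue), "z_map" (480x640 float32, m along the optical axis (not along the pixel's ray), 0 where there is no reading), "fx", "fy", "cx", "cy" (pixels), "dist" ([k1, k2, p1, p2, k3] as OpenCV has them; the pictures are not rectified), "R" (3x3) and "t" (3): a world point X has camera coordinates R X + t. Camera axes: x right, y down, z forward; pixel columns grow to the right and rows downward; lengths in m; the calibration is good to about 2 mm. A picture is of the moment at which its call begins.
- job_done(): hands the job in, once; it reports no verdict.
The state is a dict: "t": time; "joint_pos": joint angles; "qvel": joint speeds; "joint_efforts": joint torques, N m; "position": TCP position; "eef_rot": TCP orientation; "force": force on the tool from outside, world axes, zero at the start; "wrist_torque": the same for the moment, N m; "opening": finger opening in m.
Only numpy, scipy, OpenCV 4.12 (cv2) and the standard library are available. Lean on these libraries where they do the work, as an engineer would, in place of code of your own. Each camera call takes 0.05 s, during which the arm holds its last target.

## Task

Make up the two emergency kits on the packing bench, one thing to a bay, each standing upright on the bay's floor. The long three-bay box gets the torch in its middle bay, and the filter canister and the metal tin in its two end bays, either way round; the short two-bay box gets the spray can and the beacon lamp, either way round. Leave the drinking flask, the glue bottle and the tape roll where they are.

Things in the scene. Friction and masses are not known exactly. Their poses are not given: they have to be found in the camera images.
- long_box: Open red plastic box fixed to the bench, 128 x 250 x 55 mm high, three equal bays in a row along its y (long) axis, centred at y = -82, 0, +82 mm. Each bay is 120 (x) by 78 mm (y) inside; walls, dividers and floor 4 mm thick, bay floor 4 mm above the bench, dividers reach 52 mm up. A small lug sticks out 8 mm at each short end. Origin: centre of the underside, at bench height.
- short_box: Open red plastic box fixed to the bench, 128 x 168 x 55 mm high, like the long box but with two bays, centred at y = -41 and +41 mm (y along its long side). Each bay is 120 (x) by 78 mm (y) inside; walls, divider and floor 4 mm thick, bay floor 4 mm above the bench. A small lug sticks out 8 mm at each short end. Origin: centre of the underside, at bench height.
- torch_mid (a point): Black torch standing on its wide head, loose, about 0.2 kg, 130 mm tall: head 48 mm across up to 32 mm, tapering to a straight round tube 32 mm across from 48 mm to the top. The point is on its axis, 65 mm above its foot; z up.
- canister_mid (a point): Grey round filter canister, loose, about 0.2 kg, 72 mm tall: drum 60 mm across and 60 mm high, with a narrower screw neck 36 mm across on top. The point is on its axis, 36 mm above its foot; z up.
- tin_mid (a point): Plain bare-metal rectangular tin, loose, about 0.3 kg, 50 mm (its x) by 60 mm (its y), 85 mm tall. The point is its centre, 42.5 mm above its foot; x and y are square to its sides, z up.
- spray_mid (a point): Metal spray can with a white paper wrap and a white nozzle cap, loose, about 0.26 kg, 120 mm tall: body 48 mm across and 92 mm high, shoulder, then the cap 26 mm across. The point is on its axis, 60 mm above its foot; z up.
- beacon_mid (a point): Warning beacon lamp, loose, about 0.2 kg: grey square base 56 x 56 mm and 56 mm high with a round amber dome 44 mm across on top, 78 mm tall in all. The point is on its axis, 39 mm above its foot; x and y are square to the base's sides, z up.
- flask: Bystander, not to be moved: steel drinking flask with a black cap, loose, 66 mm across, 205 mm tall. Origin: centre of its underside.
- glue: Bystander, not to be moved: yellow glue bottle with an orange cap, loose, 54 mm across, 140 mm tall. Origin: centre of its underside.
- tape: Bystander, not to be moved: roll of brown tape lying flat, loose, 100 mm across, 48 mm high, hole 76 mm. Origin: centre of its underside.
Mind the look-alikes: they are no part of the job. What is meant by the part that bears torch_mid is not pink or turquoise, and is the smaller of those in its own colour.

How it is judged:
By the outcome, as a careful person would: the job done as asked, in the order asked, and still so for the second after the job is handed in, with the robot touching nothing.
It also fails if it takes over 128 s, if anything falls off the work surface, if the arm or the gripper's body presses on something with over 40 N, if the wrist force passes 120 N, or if a joint passes its speed limit or range.

## Working session

There is one attempt and no reset: what is moved stays moved. The work goes in short steps, Python scripts to look and compute and a tool call to move; the robot and the scene stay as the last step left them, time stands still between calls to the robot, and variables do not carry over. Pictures are saved under pics/ and viewed, and the job is handed in when it is done.

Besides the shell and the picture viewer there is one more tool, called after "Request:" by a JSON object that holds its "op" and its "data". play_rows: Moves the arm, as the interface text tells. Its arguments: {"type":"object","properties":{"travel":{"type":"array","items":{"type":"array","items":{"type":"number"}}},"roll":{"type":"array","items":{"type":"number"}},"claw":{"type":"array","items":{"type":"number"}},"squeeze":{"type":"number"}},"required":["travel","roll","claw"]}

```bash
mkdir -p pics; cat > h.py <<'E'
from plant import *
import numpy as np, cv2
def snap(n):
    s=snapshot(n)
    s['K']=np.array([[s['fx'],0,s['cx']],[0,s['fy'],s['cy']],[0,0,1.]]); s['d']=np.array(s['dist'],float)
    s['R']=np.array(s['R']);s['t']=np.array(s['t']);return s
def ray(s,uv):
    p=cv2.undistortPoints(np.array(uv,float).reshape(-1,1,2),s['K'],s['d']).reshape(-1,2)
    d=np.c_[p,np.ones(len(p))]@s['R']; o=-s['R'].T@s['t']; return o,d
def onz(s,uv,z):
    o,d=ray(s,uv); return o+d*((z-o[2])/d[:,2])[:,None]
def cloud(s):
    v,u=np.mgrid[0:480,0:640]; uv=np.c_[u.ravel(),v.ravel()]
    p=cv2.undistortPoints(uv.astype(float).reshape(-1,1,2),s['K'],s['d']).reshape(-1,2)
    z=s['z_map'].ravel()[:,None].astype(float)
    c=np.c_[p,np.ones(len(p))]*z
    return ((c-s['t'])@s['R']).reshape(480,640,3)
def save(s,f): cv2.imwrite('pics/'+f,s['pixels'][:,:,::-1])
E
python3 - <<'E'
from h import *
for n in('top','side'):
    s=snap(n);save(s,n+'0.png');print(n,s['fx'],s['dist'],(-s['R'].T@s['t']).round(3),s['R'].round(3).tolist(),(s['z_map']>0).mean())
print(observe())
E
```

```text
top 603.4456842419073 [-0.17456096  0.          0.          0.          0.        ] [ 0.466 -0.005  1.526] [[-0.026, -1.0, 0.006], [-0.998, 0.026, -0.065], [0.064, -0.008, -0.998]] 0.996123046875
side 504.43382545268776 [-0.10069879  0.          0.          0.          0.        ] [-1.000e-03  7.380e-01  1.014e+00] [[-0.809, -0.587, -0.006], [-0.41, 0.573, -0.709], [0.42, -0.572, -0.705]] 0.990458984375
{'t': 0.1, 'joint_pos': array([-6.67380840e+01,  6.67025755e+00,  8.26309548e+01,  5.50296478e-04,
        9.07569437e+01, -2.16636010e+00]), 'qvel': array([-0.01402133, -0.09448037, -0.01162329,  0.00146877, -0.02523916,
       -0.01085797]), 'joint_efforts': array([ 3.62781735e-03, -7.22893167e+01, -6.23865080e+01,  7.82430056e-02,
        2.27544189e-02, -6.03023432e-05]), 'position': array([ 0.28974869, -0.60944685,  0.21800262]), 'eef_rot': array([-1.79997252e+02,  5.80937570e-02, -6.45717155e+01]), 'force': array([ 0.07544271, -0.49504713, -0.38995125]), 'wrist_torque': array([-0.00564225, -0.0884947 ,  0.00362985]), 'opening': 0.09307292612159912}
```

View pics/top0.png

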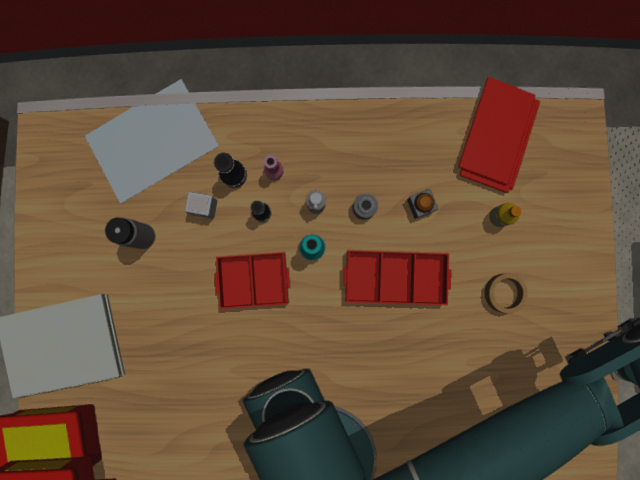

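View pics/side0.png

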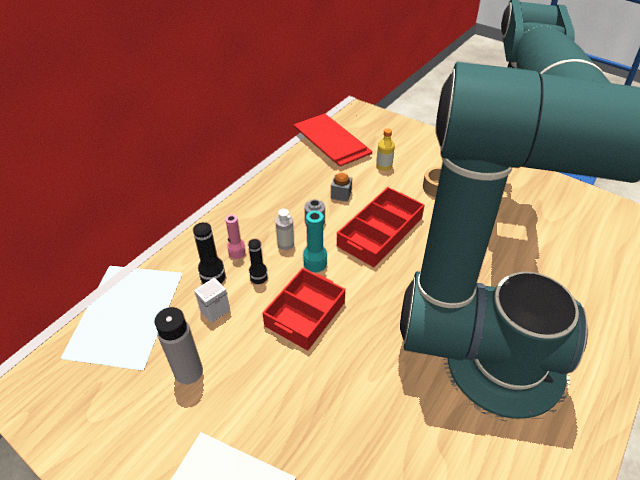

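Top view: the torch candidates are big black (230,168), small black (261,211), pink (273,167) and turquoise (312,246). The smaller black one at (261,211) fits, being neither pink nor turquoise and the smaller of its colour. I'll confirm it in a crop and measure everything.

```bash
python3 - <<'E'
from h import *
T=snap('top');S=snap('side')
a=T['pixels'][140:320,180:460,::-1];b=S['pixels'][180:360,140:440,::-1]
cv2.imwrite('pics/c1.png',np.vstack([cv2.resize(a,(780,300),interpolation=2),cv2.resize(b,(780,300),interpolation=2)]))
np.set_printoptions(suppress=True)
for n,s in(('top',T),('side',S)):
    c=cloud(s); ok=(s['z_map']>0)&(c[...,2]>.012)&(c[...,2]<.3)&(c[...,0]>.3)&(c[...,0]<.85)&(abs(c[...,1])<.6)
    k,l,st,ce=cv2.connectedComponentsWithStats(ok.astype(np.uint8))
    for i in range(1,k):
        if st[i,4]<60: continue
        p=c[l==i]; zt=np.percentile(p[:,2],98); q=p[p[:,2]>zt-.006]
        col=np.median(s['pixels'][l==i],0)
        print(n,ce[i].round(0),st[i,4],'col',col,'ztop',zt.round(4),'topmid',((q.max(0)+q.min(0))/2)[:2].round(4),'size',np.ptp(q,0)[:2].round(3),'all',p.min(0)[:2].round(3),p.max(0)[:2].round(3))
E
```

```text
top [494. 152.] 3730 col [132.  29.  24.] ztop 0.0449 topmid [ 0.7685 -0.463 ] size [0.163 0.181] all [ 0.667 -0.579] [ 0.85 -0.37]
top [230. 170.] 797 col [28. 26. 26.] ztop 0.1856 topmid [0.7289 0.2014] size [0.043 0.042] all [0.695 0.168] [0.76  0.234]
top [273. 167.] 373 col [77. 46. 53.] ztop 0.134 topmid [0.7379 0.0959] size [0.03  0.029] all [0.713 0.073] [0.756 0.121]
top [422. 204.] 593 col [70. 50. 29.] ztop 0.0814 topmid [ 0.6388 -0.2709] size [0.035 0.037] all [ 0.605 -0.309] [ 0.674 -0.237]
top [315. 201.] 354 col [98. 93. 91.] ztop 0.125 topmid [ 0.6443 -0.0051] size [0.033 0.024] all [ 0.626 -0.029] [0.67  0.018]
top [201. 205.] 645 col [129. 124. 122.] ztop 0.0912 topmid [0.6479 0.2779] size [0.057 0.064] all [0.618 0.244] [0.677 0.311]
top [365. 206.] 491 col [77. 77. 78.] ztop 0.0763 topmid [ 0.6362 -0.1273] size [0.033 0.037] all [ 0.607 -0.157] [ 0.664 -0.097]
top [260. 211.] 311 col [29. 28. 28.] ztop 0.1351 topmid [0.6302 0.1307] size [0.028 0.028] all [0.608 0.109] [0.652 0.154]
top [505. 214.] 561 col [73. 61. 12.] ztop 0.143 topmid [ 0.6055 -0.4758] size [0.0
[... 1815 characters left out ...]
 0.098 ] size [0.032 0.031] all [0.711 0.076] [0.756 0.123]
side [209. 274.] 2180 col [101.5  93.   88.5] ztop 0.1818 topmid [0.7303 0.2031] size [0.044 0.043] all [0.618 0.171] [0.758 0.313]
side [257. 261.] 585 col [26. 26. 26.] ztop 0.1319 topmid [0.6292 0.1317] size [0.032 0.035] all [0.605 0.109] [0.653 0.156]
side [304. 306.] 2402 col [123.  27.  25.] ztop 0.0581 topmid [0.462  0.1567] size [0.135 0.182] all [0.394 0.062] [0.53  0.248]
side [178. 344.] 2235 col [95. 89. 87.] ztop 0.2063 topmid [0.5794 0.44  ] size [0.063 0.058] all [0.545 0.408] [0.611 0.473]
side [219. 460.] 2288 col [253. 253. 249.] ztop 0.0515 topmid [0.3671 0.5541] size [0.134 0.092] all [0.3   0.508] [0.434 0.6  ]
```

View pics/c1.png

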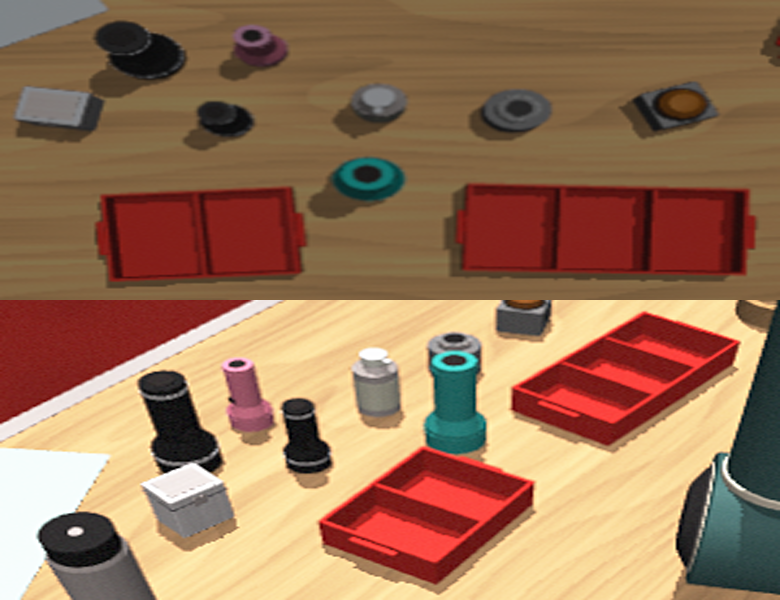

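The crop confirms the small black torch (top view 261,211; side view 257,261). It's about 0.13 m tall with a tube about 30 mm across, against 0.18 m for the big black one. Next: yaws and box fits from both views.

```bash
cat > meas.py <<'E'
from h import *
def rects(s,n):
    c=cloud(s);out={}
    for nm,(x,y),r,zl,zh in (('long',(.46,-.2),.17,.048,.066),('short',(.462,.155),.13,.048,.066),('tin',(.648,.279),.05,.078,.1),('beacon',(.639,-.27),.05,.048,.063),('beacTop',(.639,-.27),.05,.066,.09)):
        m=(s['z_map']>0)&(np.hypot(c[...,0]-x,c[...,1]-y)<r)&(c[...,2]>zl)&(c[...,2]<zh)
        if nm in('long','short'):
            p=s['pixels'].astype(int); m&=(p[...,0]>2*p[...,1])
        q=c[m]; 
        if len(q)<10: continue
        print(n,nm,len(q),np.array(cv2.minAreaRect((q[:,:2]*1000).astype(np.float32)),dtype=object),'z',np.median(q[:,2]).round(4))
if __name__=='__main__':
    for n in('top','side'): rects(snap(n),n)
E
python3 meas.py
python3 - <<'E'
from h import *
# ray cross-check: inner floor edges / rim line directions by colour contours in the top image
s=snap('top');p=s['pixels'].astype(int)
m=((p[...,0]>2*p[...,1])&(p[...,0]>50)).astype(np.uint8)
for a,b,cc,d,nm in((235,325,335,460,'long'),(240,320,205,300,'short')):
    k=np.zeros_like(m);k[a:b,cc:d]=m[a:b,cc:d]
    ct=max(cv2.findContours(k,0,2)[0],key=cv2.contourArea)
    w=onz(s,ct.reshape(-1,2),.055)[:,:2]*1000
    print(nm,'ray rim',cv2.minAreaRect(w.astype(np.float32)))
t=snap('side')
cr=[cv2.resize(s['pixels'][180:225,180:225],(300,300)),cv2.resize(s['pixels'][180:225,400:445],(300,300)),cv2.resize(t['pixels'][275:325,188:238],(300,300))]
cv2.imwrite('pics/c2.png',np.hstack(cr)[:,:780,::-1])
E
```

```text
top long 702 [(457.80682373046875, -201.54576110839844)
 (263.67974853515625, 127.404541015625) 86.47001647949219] z 0.0537
top short 551 [(460.5615234375, 155.63072204589844)
 (127.24518585205078, 182.63058471679688) 2.8775150775909424] z 0.0536
top tin 500 [(647.6995239257812, 278.358154296875)
 (59.925418853759766, 51.8378791809082) 77.36238098144531] z 0.0852
top beacon 271 [(639.5599365234375, -272.8087463378906)
 (56.219207763671875, 58.150794982910156) 19.468252182006836] z 0.056
top beacTop 231 [(639.3281860351562, -272.41033935546875)
 (40.15394973754883, 41.78276062011719) 2.509727716445923] z 0.0748
side long 744 [(458.9494934082031, -201.3776092529297)
 (269.9911193847656, 131.60507202148438) 86.67951202392578] z 0.0527
side short 787 [(461.69427490234375, 155.85498046875)
 (128.6759490966797, 183.8234405517578) 2.842968225479126] z 0.0533
side tin 460 [(649.1515502929688, 278.08905029296875)
 (61.15545654296875, 54.764034271240234) 78.57965087890625] z 0.0856
side beacon 157 [(641.95361328125, -270.7770080566406)
 (57.14457702636719, 61.47146987915039) 22.959060668945312] z 0.056
side beacTop 110 [(638.74462890625, -268.90460205078125)
 (39.30242919921875, 36.5906867980957) 34.54971694946289] z 0.0747
long ray rim ((457.71282958984375, -200.99513244628906), (262.50201416015625, 127.62792205810547), 86.52950286865234)
short ray rim ((460.3220520019531, 154.82275390625), (127.66570281982422, 182.4184112548828), 2.750551700592041)
```

View pics/c2.png

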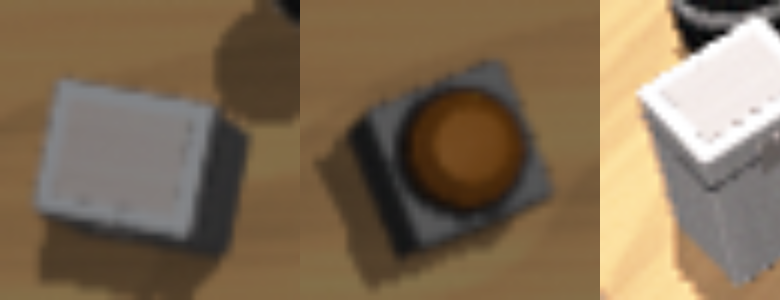

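The boxes, tin and beacon agree in both views, and heights match the text to within a few mm. Plan (jaw yaw, degrees):

| Item | Pick jaw yaw | Place jaw yaw | Bay |
|---|---|---|---|
| Torch | -25 (to clear the big torch) | -3.5 | Long, middle |
| Canister | — | -3.5 | Long, -y |
| Tin | 78 | -3.5 | Long, +y |
| Spray | 90 | 2.9 | Short, -y |
| Beacon | 20.5 | 2.9 | Short, +y |

Starting with the torch.

Request:
{"op": "play_rows", "data": {"travel": [[34, 74.1, 5], [34, 74.1, 5], [34, 74.1, 5], [34, 74.1, 5], [34, 74.1, 5], [34, 74.1, 5], [34, 74.1, 5], [34, 74.1, 5], [34, 74.1, 5], [34, 74.1, 5], [34, 74.1, 5], [34, 74.1, 5]], "roll": [0.69, 0.69, 0.69, 0.69, 0.69, 0.69, 0.69, 0.69, 0.69, 0.69, 0.69, 0.69], "claw": [9.3, 9.3, 9.3, 9.3, 9.3, 9.3, 9.3, 9.3, 9.3, 9.3, 9.3, 9.3], "squeeze": 25}}

```text
t: 1.9
position: [0.6025, 0.0729, 0.2649]
eef_rot: [-180.0, -0.0, -25.0]
force: [1.1, -1.1, 0.3]
opening: 0.093
```

Request:
{"op": "play_rows", "data": {"travel": [[0, 0, 0], [0, 0, 0]], "roll": [0, 0], "claw": [9.3, 9.3]}}

```text
t: 2.15
position: [0.6019, 0.0707, 0.2643]
eef_rot: [180.0, 0.0, -25.0]
force: [-0.1, 0.0, 0.5]
opening: 0.093
```

Request:
{"op": "play_rows", "data": {"travel": [[2.8, 6.05, 0], [2.8, 6.05, 0], [2.8, 6.05, 0], [2.8, 6.05, -5], [2.8, 6.05, -10], [2.8, 6.05, -14], [2.8, 6.05, -16.5], [2.8, 6.05, -18], [2.8, 6.05, -18]], "roll": [0, 0, 0, 0, 0, 0, 0, 0, 0], "claw": [9.3, 9.3, 9.3, 9.3, 9.3, 9.3, 9.3, 9.3, 9.3]}}

```text
t: 3.28
position: [0.6297, 0.1303, 0.0843]
eef_rot: [180.0, 0.0, -25.1]
force: [-0.3, 0.2, 0.4]
opening: 0.0927
```

```bash
python3 - <<'E'
from h import *
t=snap('side');s=snap('top')
cv2.imwrite('pics/g1.png',np.hstack([cv2.resize(s['pixels'][120:270,180:330],(400,400)),cv2.resize(t['pixels'][150:330,150:330],(400,400))])[:,:,::-1])
E
```

```text
(no output)
```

View pics/g1.png

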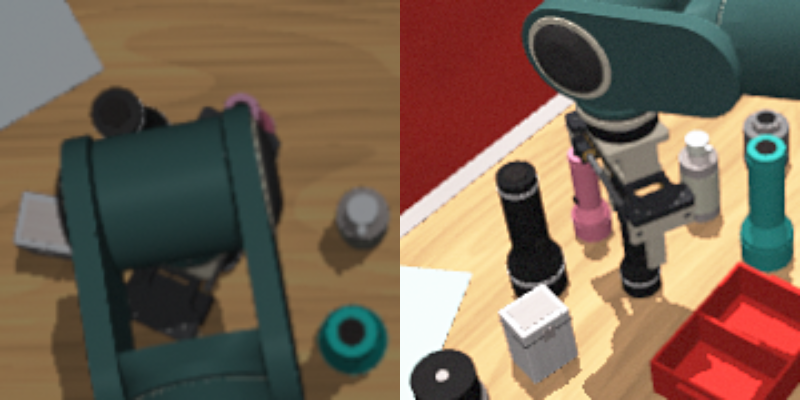

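The side crop shows the fingers straddling the small torch at about (640,240), with the big torch and the pink one clear. Closing.

Request:
{"op": "play_rows", "data": {"travel": [[0, 0, 0], [0, 0, 0], [0, 0, 0], [0, 0, 0], [0, 0, 0], [0, 0, 0], [0, 0, 0], [0, 0, 0]], "roll": [0, 0, 0, 0, 0, 0, 0, 0], "claw": [2, 2, 2, 2, 2, 2, 2, 2], "squeeze": 25}}

```text
t: 4.38
position: [0.63, 0.1313, 0.0845]
eef_rot: [180.0, 0.0, -25.0]
force: [-0.1, 0.2, -0.4]
opening: 0.0307
```

Gripped at 31 mm. Lift and carry to the middle bay.

Request:
{"op": "play_rows", "data": {"travel": [[0, 0, 5], [0, 0, 11], [0, 0, 17], [0, 0, 20], [-4, -8, 20], [-8, -15, 20], [-11, -21, 20], [-14, -27, 20], [-17.2, -33.2, 20], [-17.2, -33.2, 20], [-17.2, -33.2, 20], [-17.2, -33.2, 20]], "roll": [0, 0, 0, 0, 0.1, 0.2, 0.3, 0.375, 0.375, 0.375, 0.375, 0.375], "claw": [2, 2, 2, 2, 2, 2, 2, 2, 2, 2, 2, 2]}}

```text
t: 5.88
position: [0.458, -0.2007, 0.2845]
eef_rot: [-180.0, 0.0, -3.6]
force: [0.4, 0.2, -2.9]
opening: 0.031
```

Request:
{"op": "play_rows", "data": {"travel": [[0, -0.1, -5], [0, -0.1, -10], [0, -0.1, -14], [0, -0.1, -17], [0, -0.1, -18.5], [0, -0.1, -19.2], [0, -0.1, -19.5], [0, -0.1, -19.5]], "roll": [0, 0, 0, 0, 0, 0, 0, 0], "claw": [2, 2, 2, 2, 2, 2, 2, 2]}}

```text
t: 6.88
position: [0.4584, -0.2018, 0.0903]
eef_rot: [180.0, -0.1, -3.5]
force: [-0.4, 0.0, -3.3]
opening: 0.0309
```

```bash
python3 - <<'E'
from h import *
t=snap('side')
cv2.imwrite('pics/g2.png',cv2.resize(t['pixels'][130:310,290:470],(500,500))[:,:,::-1])
E
```

```text
(no output)
```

View pics/g2.png

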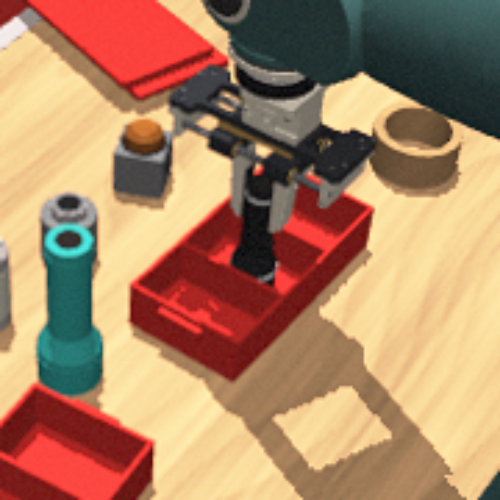

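The torch is in the middle bay, with its foot at about (255,265) in the crop. Release and rise.

Request:
{"op": "play_rows", "data": {"travel": [[0, 0, -0.1], [0, 0, -0.1], [0, 0, -0.1], [0, 0, -0.1], [0, 0, -0.1], [0, 0, -0.1], [0, 0, 2], [0, 0, 6], [0, 0, 12]], "roll": [0, 0, 0, 0, 0, 0, 0, 0, 0], "claw": [2, 2, 6, 9, 9.3, 9.3, 9.3, 9.3, 9.3]}}

```text
t: 8.05
position: [0.4573, -0.2014, 0.2096]
eef_rot: [-179.9, 0.1, -3.6]
force: [0.7, 0.0, 0.9]
opening: 0.0923
```

```bash
python3 - <<'E'
from h import *
for n in('side','top'):
    s=snap(n);c=cloud(s);p=c[(s['z_map']>0)&(np.hypot(c[...,0]-.458,c[...,1]+.2012)<.03)&(c[...,2]>.065)&(c[...,2]<.145)]
    if len(p): print(n,len(p),np.percentile(p,[2,98],axis=0).round(4), [np.median(p[abs(p[:,2]-z)<.008],0).round(4) for z in (.08,.115)])
    q=c[(s['z_map']>0)&(np.hypot(c[...,0]-.636,c[...,1]+.127)<.04)&(c[...,2]>.02)&(c[...,2]<.09)]
    if len(q):print('can',np.percentile(q,[1,99],axis=0).round(4))
    save(s,'a1%s.png'%n)
E
```

```text
side 297 [[ 0.4418 -0.2104  0.0663]
 [ 0.4713 -0.1809  0.1374]] [array([ 0.4511, -0.1874,  0.0785]), array([ 0.451 , -0.1868,  0.1146])]
can [[ 0.608  -0.1526  0.0245]
 [ 0.6655 -0.098   0.0753]]
can [[ 0.6082 -0.1557  0.0264]
 [ 0.6634 -0.0982  0.0779]]
```

View pics/a1side.png

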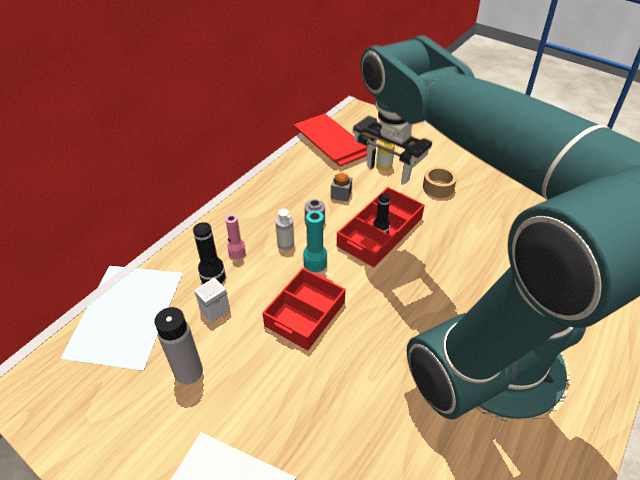

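The torch stands upright in the middle bay at (383,212). Next, the canister.

Request:
{"op": "play_rows", "data": {"travel": [[5, 2, 0], [11, 5, 0], [17.8, 7.45, 0], [17.8, 7.45, 0], [17.8, 7.45, -4], [17.8, 7.45, -9], [17.8, 7.45, -14], [17.8, 7.45, -17], [17.8, 7.45, -18.5], [17.8, 7.45, -18.5]], "roll": [0, 0, 0, 0, 0, 0, 0, 0, 0, 0], "claw": [9.3, 9.3, 9.3, 9.3, 9.3, 9.3, 9.3, 9.3, 9.3, 9.3]}}

```text
t: 9.4
position: [0.6356, -0.1274, 0.0244]
eef_rot: [-180.0, 0.0, -3.6]
force: [-1.2, -0.2, 0.4]
opening: 0.0925
```

Request:
{"op": "play_rows", "data": {"travel": [[0, 0, 0], [0, 0, 0], [0, 0, 0], [0, 0, 0], [0, 0, 0], [0, 0, 0]], "roll": [0, 0, 0, 0, 0, 0], "claw": [5, 5, 5, 5, 5, 5], "squeeze": 25}}

```text
t: 10.15
position: [0.6363, -0.1273, 0.025]
eef_rot: [180.0, -0.0, -3.6]
force: [-0.3, 0.1, 5.8]
opening: 0.0598
```

Request:
{"op": "play_rows", "data": {"travel": [[0, 0, 5], [0, 0, 11], [0, 0, 17], [-4, -4, 17.5], [-9, -8, 17.5], [-14, -12, 17.5], [-18.3, -15.6, 17.5], [-18.3, -15.6, 17.5], [-18.3, -15.6, 17.5], [-18.3, -15.6, 17.5]], "roll": [0, 0, 0, 0, 0, 0, 0, 0, 0, 0], "claw": [5, 5, 5, 5, 5, 5, 5, 5, 5, 5]}}

```text
t: 11.4
position: [0.4536, -0.2826, 0.1992]
eef_rot: [-180.0, 0.0, -3.5]
force: [0.6, -0.1, -1.6]
opening: 0.0597
```

```bash
python3 - <<'E'
from h import *
s=snap('side');cv2.imwrite('pics/g3.png',cv2.resize(s['pixels'][90:270,290:470],(500,500))[:,:,::-1])
E
```

```text
(no output)
```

View pics/g3.png

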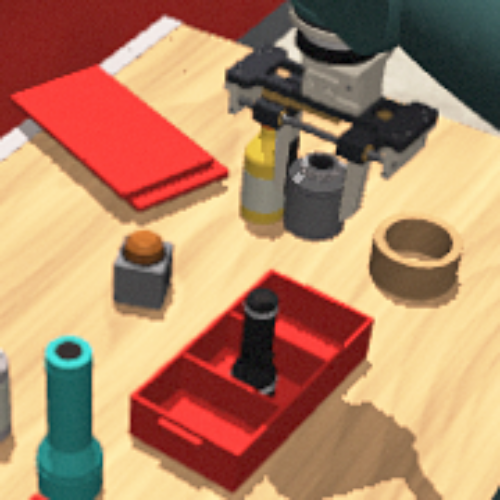

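The canister is held level at about (315,200). Lowering into the -y bay.

Request:
{"op": "play_rows", "data": {"travel": [[0, 0, -5], [0, 0, -9], [0, 0, -12.5], [0, 0, -15], [0, 0, -16.4], [0, 0, -16.9], [0, 0, -16.9]], "roll": [0, 0, 0, 0, 0, 0, 0], "claw": [5, 5, 5, 5, 5, 5, 5]}}

```text
t: 12.32
position: [0.4534, -0.2832, 0.031]
eef_rot: [180.0, -0.0, -3.5]
force: [-0.1, 1.0, -1.6]
opening: 0.0596
```

Request:
{"op": "play_rows", "data": {"travel": [[0, 0, -0.1], [0, 0, -0.2], [0, 0, -0.2], [0, 0, -0.2], [0, 0, -0.2], [0, 0, -0.2], [0, 0, 2], [0, 0, 6], [0, 0, 12], [0, 0, 17]], "roll": [0, 0, 0, 0, 0, 0, 0, 0, 0, 0], "claw": [5, 5, 7.4, 7.4, 7.4, 7.4, 7.4, 7.4, 9.3, 9.3]}}

```text
t: 13.58
position: [0.453, -0.2832, 0.2029]
eef_rot: [180.0, -0.0, -3.6]
force: [0.7, -0.3, 0.3]
opening: 0.0893
```

```bash
python3 - <<'E'
from h import *
s=snap('side');cv2.imwrite('pics/g4.png',cv2.resize(s['pixels'][130:350,180:440],(780,600))[:,:,::-1])
E
```

```text
(no output)
```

View pics/g4.png

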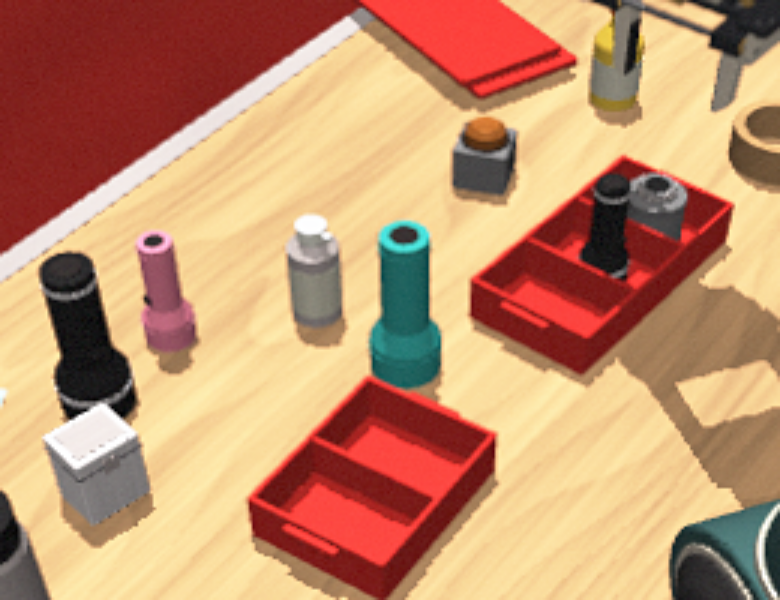

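The canister is seated at (655,205) in the crop and the torch is undisturbed. Now the tin, high path, turning the jaws to 78°.

Request:
{"op": "play_rows", "data": {"travel": [[1.5, 4.5, 3], [3.5, 10, 6], [5.5, 16, 6], [7.5, 22, 6], [9.5, 28, 6], [11.5, 34, 6], [13.5, 40, 6], [15.5, 45, 6], [17.5, 51, 6], [19.5, 56.15, 6], [19.5, 56.15, 6], [19.5, 56.15, 6]], "roll": [0.15, 0.3, 0.45, 0.6, 0.75, 0.9, 1.05, 1.2, 1.35, 1.42, 1.42, 1.42], "claw": [9.3, 9.3, 9.3, 9.3, 9.3, 9.3, 9.3, 9.3, 9.3, 9.3, 9.3, 9.3]}}

```text
t: 15.12
position: [0.6479, 0.278, 0.2601]
eef_rot: [-180.0, 0.0, 77.8]
force: [0.5, -0.1, 1.4]
opening: 0.093
```

Request:
{"op": "play_rows", "data": {"travel": [[0, 0, 0], [0, 0, 0]], "roll": [0, 0], "claw": [9.3, 9.3]}}

```text
t: 15.38
position: [0.648, 0.2773, 0.2611]
eef_rot: [180.0, -0.0, 77.7]
force: [0.2, 0.2, 0.2]
opening: 0.0931
```

Request:
{"op": "play_rows", "data": {"travel": [[0, 0.1, -6], [0, 0.1, -11], [0, 0.1, -15], [0, 0.1, -18], [0, 0.1, -20.5], [0, 0.1, -22.2], [0, 0.1, -22.7], [0, 0.1, -22.7]], "roll": [0, 0, 0, 0, 0, 0, 0, 0], "claw": [9.3, 9.3, 9.3, 9.3, 9.3, 9.3, 9.3, 9.3]}}

```text
t: 16.38
position: [0.6482, 0.2792, 0.0342]
eef_rot: [180.0, -0.0, 77.8]
force: [1.1, -0.8, 1.5]
opening: 0.0933
```

Request:
{"op": "play_rows", "data": {"travel": [[0, 0, 0], [0, 0, 0], [0, 0, 0], [0, 0, 0], [0, 0, 0], [0, 0, 0]], "roll": [0, 0, 0, 0, 0, 0], "claw": [5, 5, 5, 5, 5, 5], "squeeze": 30}}

```text
t: 17.12
position: [0.6481, 0.2793, 0.0338]
eef_rot: [180.0, -0.0, 77.8]
force: [-1.1, -1.2, 2.5]
opening: 0.0598
```

Request:
{"op": "play_rows", "data": {"travel": [[0, 0, 5], [0, 0, 11], [0, 0, 17], [0, 0, 21], [-2, -5, 21], [-5, -10, 21], [-7, -15, 21], [-9.5, -20, 21], [-12, -25, 21], [-14, -30, 21], [-16.5, -35, 21], [-18.5, -39.8, 21]], "roll": [0, 0, 0, 0, -0.16, -0.32, -0.48, -0.64, -0.8, -0.96, -1.12, -1.28], "claw": [5, 5, 5, 5, 5, 5, 5, 5, 5, 5, 5, 5]}}

```text
t: 18.62
position: [0.4618, -0.12, 0.2432]
eef_rot: [-180.0, 0.0, 4.2]
force: [0.1, -1.6, -2.7]
opening: 0.0596
```

Request:
{"op": "play_rows", "data": {"travel": [[0, 0, 0], [0, 0, 0], [0, 0, 0]], "roll": [-0.14, -0.14, -0.14], "claw": [5, 5, 5]}}

```text
t: 19.0
position: [0.4631, -0.1183, 0.2433]
eef_rot: [-180.0, 0.0, -3.3]
force: [0.2, 0.7, -3.4]
opening: 0.0602
```

Request:
{"op": "play_rows", "data": {"travel": [[0, -0.05, -5], [0, -0.05, -10], [0, -0.05, -14], [0, -0.05, -17], [0, -0.05, -19], [0, -0.05, -20.2], [0, -0.05, -20.4], [0, -0.05, -20.4]], "roll": [0, 0, 0, 0, 0, 0, 0, 0], "claw": [5, 5, 5, 5, 5, 5, 5, 5]}}

```text
t: 20.0
position: [0.4634, -0.1192, 0.0402]
eef_rot: [180.0, -0.0, -3.5]
force: [-0.1, 0.3, -2.8]
opening: 0.0599
```

```bash
python3 - <<'E'
from h import *
s=snap('side');cv2.imwrite('pics/g5.png',cv2.resize(s['pixels'][110:290,290:470],(500,500))[:,:,::-1])
E
```

```text
(no output)
```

View pics/g5.png

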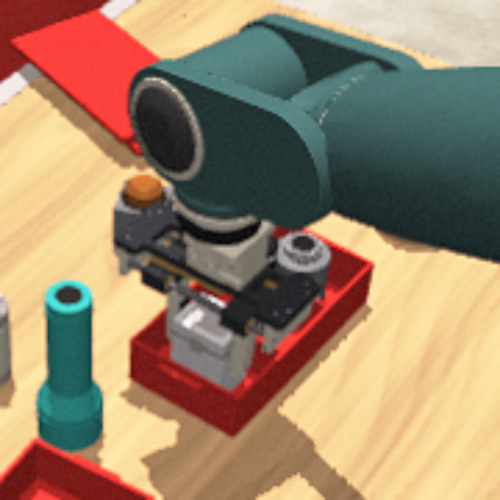

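The tin is inside the +y bay at about (210,345). Release and rise.

Request:
{"op": "play_rows", "data": {"travel": [[0, 0, -0.1], [0, 0, -0.2], [0, 0, -0.2], [0, 0, -0.2], [0, 0, -0.2], [0, 0, -0.2], [0, 0, 2], [0, 0, 6], [0, 0, 12], [0, 0, 18]], "roll": [0, 0, 0, 0, 0, 0, 0, 0, 0, 0], "claw": [5, 5, 7.4, 7.4, 7.4, 7.4, 7.4, 7.4, 9.3, 9.3]}}

```text
t: 21.3
position: [0.4627, -0.1191, 0.2214]
eef_rot: [-180.0, 0.0, -3.5]
force: [1.1, -0.0, -0.5]
opening: 0.0896
```

```bash
python3 - <<'E'
from h import *
for n in('side','top'):
    s=snap(n);save(s,'a3%s.png'%n);c=cloud(s)
    q=c[(s['z_map']>0)&(np.hypot(c[...,0]-.648,c[...,1]+.004)<.04)&(c[...,2]>.02)&(c[...,2]<.09)]
    if len(q):print('spray',np.percentile(q,[1,99],axis=0).round(4))
print(observe()['position'])
E
```

```text
spray [[ 0.6251 -0.0169  0.0206]
 [ 0.6648  0.0207  0.0893]]
spray [[ 0.6258 -0.0291  0.0208]
 [ 0.67    0.0173  0.0895]]
[ 0.4646554  -0.11973646  0.22638587]
```

View pics/a3side.png

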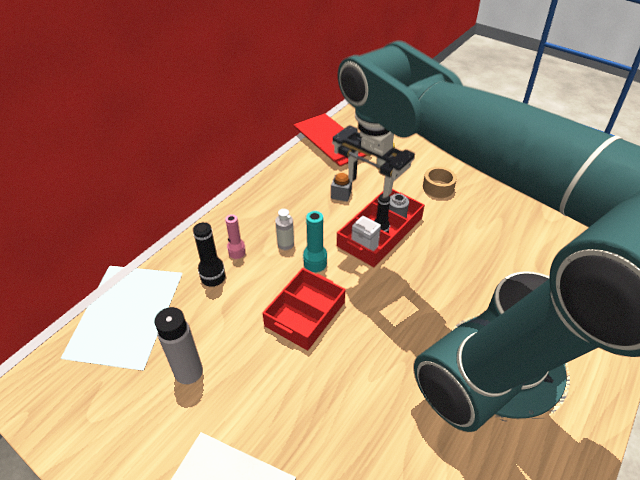

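The long box is complete: tin (366,232), torch (383,212), canister (399,203). Now the spray can, with the jaws at about 90° to clear the turquoise torch.

Request:
{"op": "play_rows", "data": {"travel": [[3, 2, 2], [8, 5, 2], [13, 8, 2], [18.5, 11.5, 2], [18.5, 11.5, 2], [18.5, 11.5, 2], [18.5, 11.5, 2], [18.5, 11.5, 2], [18.5, 11.5, 2], [18.5, 11.5, 2], [18.5, 11.5, 2], [18.5, 11.5, 2]], "roll": [0.16, 0.32, 0.48, 0.64, 0.8, 0.96, 1.12, 1.28, 1.44, 1.6, 1.6, 1.6], "claw": [9.3, 9.3, 9.3, 9.3, 9.3, 9.3, 9.3, 9.3, 9.3, 9.3, 9.3, 9.3]}}

```text
t: 22.9
position: [0.648, -0.0042, 0.2393]
eef_rot: [-180.0, 0.0, 87.9]
force: [-0.3, 0.3, 0.2]
opening: 0.093
```

Request:
{"op": "play_rows", "data": {"travel": [[0, 0, -5], [0, 0, -10], [0, 0, -14], [0, 0, -16.5], [0, 0, -17.4], [0, 0, -17.4]], "roll": [0, 0, 0, 0, 0, 0], "claw": [9.3, 9.3, 9.3, 9.3, 9.3, 9.3]}}

```text
t: 23.65
position: [0.6481, -0.0042, 0.0658]
eef_rot: [-180.0, -0.0, 88.1]
force: [1.2, 0.1, 0.6]
opening: 0.0928
```

Request:
{"op": "play_rows", "data": {"travel": [[0, 0, -1], [0, 0, -1.5], [0, 0, -1.5], [0, 0, -1.5], [0, 0, -1.5], [0, 0, -1.5], [0, 0, -1.5], [0, 0, -1.5], [0, 0, -1.5]], "roll": [0, 0, 0, 0, 0, 0, 0, 0, 0], "claw": [9.3, 9.3, 4, 4, 4, 4, 4, 4, 4], "squeeze": 25}}

```text
t: 24.78
position: [0.6481, -0.0043, 0.0507]
eef_rot: [180.0, 0.0, 88.1]
force: [0.2, -2.4, 2.2]
opening: 0.0479
```

```bash
python3 - <<'E'
from h import *
s=snap('side');cv2.imwrite('pics/g6.png',cv2.resize(s['pixels'][150:300,190:390],(667,500))[:,:,::-1])
E
```

```text
(no output)
```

View pics/g6.png

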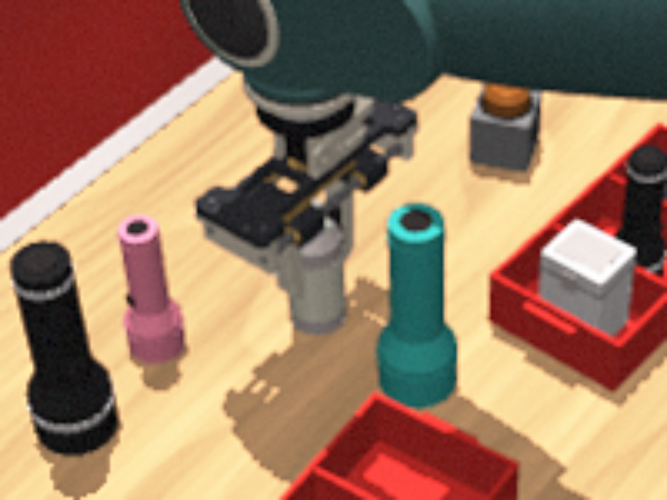

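The spray can is gripped at 48 mm (crop 318,280), clear of the turquoise torch. Carry to the short box's -y bay.

Request:
{"op": "play_rows", "data": {"travel": [[0, 0, 5], [0, 0, 11], [0, 0, 17], [0, 0, 20], [-2, 3, 20], [-5, 6, 20], [-9, 9, 20], [-13, 11.9, 20], [-18.5, 11.9, 20], [-18.5, 11.9, 20], [-18.5, 11.9, 20], [-18.5, 11.9, 20]], "roll": [0, 0, -0.1, -0.25, -0.4, -0.56, -0.72, -0.88, -1.04, -1.2, -1.36, -1.487], "claw": [4, 4, 4, 4, 4, 4, 4, 4, 4, 4, 4, 4]}}

```text
t: 26.32
position: [0.4626, 0.1149, 0.2502]
eef_rot: [-180.0, 0.0, 2.7]
force: [0.1, 0.5, -3.6]
opening: 0.0478
```

Request:
{"op": "play_rows", "data": {"travel": [[0, 0, -5], [0, 0, -10], [0, 0, -14], [0, 0, -17], [0, 0, -18.5], [0, 0, -18.5]], "roll": [0, 0, 0, 0, 0, 0], "claw": [4, 4, 4, 4, 4, 4]}}

```text
t: 27.08
position: [0.4626, 0.1148, 0.0651]
eef_rot: [180.0, 0.1, 2.9]
force: [-0.3, -0.1, -3.1]
opening: 0.0478
```

Request:
{"op": "play_rows", "data": {"travel": [[0, 0, -0.8], [0, 0, -1.0], [0, 0, -1.1], [0, 0, -1.1], [0, 0, -1.1], [0, 0, -1.1], [0, 0, -1.1], [0, 0, -1.1], [0, 0, 1], [0, 0, 5], [0, 0, 11], [0, 0, 17]], "roll": [0, 0, 0, 0, 0, 0, 0, 0, 0, 0, 0, 0], "claw": [4, 4, 4, 7, 7, 7, 7, 7, 7, 7, 9.3, 9.3]}}

```text
t: 28.58
position: [0.4627, 0.1147, 0.2373]
eef_rot: [180.0, 0.0, 2.9]
force: [0.9, 0.4, -0.4]
opening: 0.0854
```

```bash
python3 - <<'E'
from h import *
for n in('side','top'):
    s=snap(n);save(s,'a4%s.png'%n);c=cloud(s)
    for nm,zl,zh in(('dome',.062,.09),('base',.02,.061)):
        q=c[(s['z_map']>0)&(np.hypot(c[...,0]-.639,c[...,1]+.271)<.05)&(c[...,2]>zl)&(c[...,2]<zh)]
        if len(q):print(n,nm,len(q),np.percentile(q,[1,99],axis=0).round(4).tolist(),cv2.minAreaRect((q[:,:2]*1000).astype(np.float32)))
print(observe()['position'])
E
```

```text
side dome 95 [[0.6208, -0.2825, 0.0623], [0.6515, -0.2492, 0.081]] ((635.0734252929688, -264.6561279296875), (40.387786865234375, 28.921140670776367), 38.11720657348633)
side base 199 [[0.608, -0.3, 0.022], [0.6511, -0.2414, 0.0606]] ((635.040771484375, -269.7494201660156), (44.31257629394531, 54.51602554321289), 20.52773666381836)
top dome 255 [[0.6181, -0.2933, 0.0624], [0.6598, -0.252, 0.0838]] ((638.6953125, -270.148681640625), (46.1620979309082, 50.482078552246094), 14.835010528564453)
top base 318 [[0.6054, -0.3055, 0.0214], [0.6712, -0.2387, 0.0604]] ((639.0848388671875, -273.00244140625), (57.117576599121094, 58.65044403076172), 20.01044464111328)
[0.46458735 0.11509202 0.24232721]
```

View pics/a4side.png

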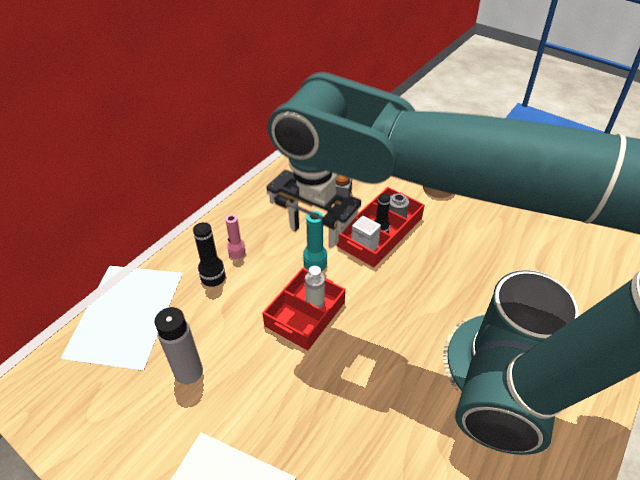

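The spray can stands in its bay at (315,287). Now the beacon at (0.639, -0.272), yaw about 20°.

Request:
{"op": "play_rows", "data": {"travel": [[2, -4, 1], [4, -9, 2], [6.5, -14, 2], [9, -20, 2], [11.5, -25, 2], [14, -30, 2], [16, -35, 2], [17.6, -38.7, 2], [17.6, -38.7, 2], [17.6, -38.7, 2], [17.6, -38.7, 2]], "roll": [0, 0.05, 0.1, 0.15, 0.2, 0.25, 0.3, 0.3, 0.3, 0.3, 0.3], "claw": [9.3, 9.3, 9.3, 9.3, 9.3, 9.3, 9.3, 9.3, 9.3, 9.3, 9.3]}}

```text
t: 30.05
position: [0.6389, -0.2713, 0.2558]
eef_rot: [180.0, -0.0, 20.2]
force: [-0.1, -0.6, 0.8]
opening: 0.0929
```

Request:
{"op": "play_rows", "data": {"travel": [[0, 0, -5], [0, 0, -10], [0, 0, -15], [0, 0, -19], [0, 0, -21], [0, 0, -22], [0, 0, -22]], "roll": [0, 0, 0, 0, 0, 0, 0], "claw": [9.3, 9.3, 9.3, 9.3, 9.3, 9.3, 9.3]}}

```text
t: 30.92
position: [0.6393, -0.2722, 0.0363]
eef_rot: [180.0, -0.0, 20.1]
force: [-0.3, 0.2, 0.5]
opening: 0.0931
```

Request:
{"op": "play_rows", "data": {"travel": [[0, 0, -1], [0, 0, -1.6], [0, 0, -1.6], [0, 0, -1.6], [0, 0, -1.6], [0, 0, -1.6], [0, 0, -1.6], [0, 0, -1.6], [0, 0, -1.6]], "roll": [0, 0, 0, 0, 0, 0, 0, 0, 0], "claw": [9.3, 9.3, 9.3, 4.5, 4.5, 4.5, 4.5, 4.5, 4.5], "squeeze": 25}}

```text
t: 32.05
position: [0.6391, -0.2722, 0.0197]
eef_rot: [180.0, -0.0, 20.1]
force: [0.2, 0.2, 0.9]
opening: 0.056
```

Request:
{"op": "play_rows", "data": {"travel": [[0, 0, 5], [0, 0, 11], [0, 0, 17], [0, 0, 21], [-2, 5, 21.5], [-4, 11, 21.5], [-6, 16, 21.5], [-8, 22, 21.5], [-10.5, 27, 21.5], [-13, 32, 21.5], [-15, 38, 21.5], [-17, 43, 21.5]], "roll": [0, 0, 0, 0, -0.05, -0.1, -0.15, -0.2, -0.25, -0.3, -0.3, -0.3], "claw": [4.5, 4.5, 4.5, 4.5, 4.5, 4.5, 4.5, 4.5, 4.5, 4.5, 4.5, 4.5]}}

```text
t: 33.55
position: [0.4678, 0.1594, 0.2345]
eef_rot: [-180.0, -0.0, 2.9]
force: [0.7, 1.1, -2.8]
opening: 0.0558
```

Request:
{"op": "play_rows", "data": {"travel": [[-1, 3.9, 0], [-1, 3.9, 0], [-1, 3.9, 0]], "roll": [0, 0, 0], "claw": [4.5, 4.5, 4.5]}}

```text
t: 33.92
position: [0.459, 0.1965, 0.2344]
eef_rot: [180.0, 0.0, 2.9]
force: [-0.8, -0.4, -0.8]
opening: 0.0561
```

Request:
{"op": "play_rows", "data": {"travel": [[0, 0, -5], [0, 0, -10], [0, 0, -14], [0, 0, -17], [0, 0, -19.5], [0, 0, -20.7], [0, 0, -20.9], [0, 0, -20.9]], "roll": [0, 0, 0, 0, 0, 0, 0, 0], "claw": [4.5, 4.5, 4.5, 4.5, 4.5, 4.5, 4.5, 4.5]}}

```text
t: 34.92
position: [0.4595, 0.1967, 0.0264]
eef_rot: [-180.0, -0.1, 2.9]
force: [0.5, -0.1, -2.2]
opening: 0.0559
```

```bash
python3 - <<'E'
from h import *
s=snap('side');cv2.imwrite('pics/g7.png',cv2.resize(s['pixels'][200:380,220:400],(500,500))[:,:,::-1])
E
```

```text
(no output)
```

View pics/g7.png

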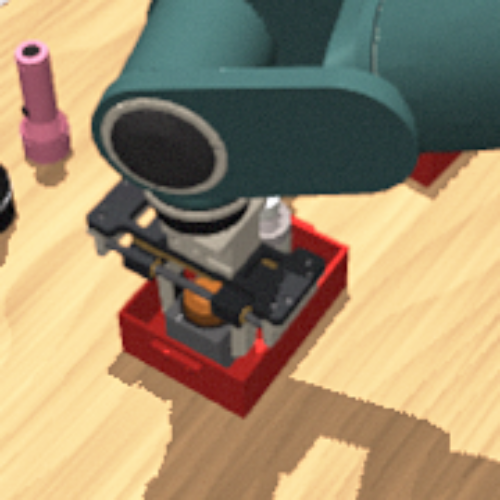

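The beacon is in the +y bay at (200,310). Release, rise, then go back toward the start pose for a clear last look.

Request:
{"op": "play_rows", "data": {"travel": [[0, 0, -0.1], [0, 0, -0.2], [0, 0, -0.2], [0, 0, -0.2], [0, 0, -0.2], [0, 0, -0.2], [0, 0, -0.2], [0, 0, 2], [0, 0, 7], [0, 0, 13], [0, 0, 19], [0, 0, 24]], "roll": [0, 0, 0, 0, 0, 0, 0, 0, 0, 0, 0, 0], "claw": [4.5, 4.5, 7.2, 7.2, 7.2, 7.2, 7.2, 7.2, 7.2, 9, 9.3, 9.3]}}

```text
t: 36.48
position: [0.4589, 0.1967, 0.2682]
eef_rot: [-180.0, -0.1, 2.9]
force: [0.5, 0.3, -0.7]
opening: 0.0921
```

Request:
{"op": "play_rows", "data": {"travel": [[0, -5, 0], [0, -10, 0], [0, -16, 0], [0, -22, 0], [0, -28, 0], [0, -34, 0], [0, -40, 0], [-2, -46, 0], [-4, -52, 0], [-6, -58, 0], [-8, -64, 0], [-10, -70, 0]], "roll": [0, 0, 0, 0, -0.1, -0.2, -0.3, -0.4, -0.5, -0.6, -0.7, -0.8], "claw": [9.3, 9.3, 9.3, 9.3, 9.3, 9.3, 9.3, 9.3, 9.3, 9.3, 9.3, 9.3]}}

```text
t: 37.98
position: [0.3591, -0.5016, 0.2656]
eef_rot: [-180.0, -0.0, -43.1]
force: [0.4, 0.6, 0.6]
opening: 0.0933
```

```bash
python3 - <<'E'
from h import *
for n in('side','top'):
    s=snap(n);save(s,'f%s.png'%n);c=cloud(s)
    for nm,x,y,r,zt in(('torch',.458,-.2012,.03,.134),('can',.453,-.283,.035,.076),('tin',.463,-.1194,.036,.089),('spray',.463,.1145,.03,.124),('beacon',.459,.1965,.035,.082),('flask',.58,.439,.04,.205),('glue',.606,-.476,.03,.14),('tape',.41,-.479,.055,.048)):
        q=c[(s['z_map']>0)&(np.hypot(c[...,0]-x,c[...,1]-y)<r)&(c[...,2]>.065*(nm!='tape')+.01)]
        if len(q)<10: continue
        z=np.percentile(q[:,2],97);w=q[q[:,2]>z-.007]
        print(n,nm,len(q),'ztop',z.round(4),'exp',zt,'mid',((w.max(0)+w.min(0))/2)[:2].round(4))
print(observe()['position'],observe()['t'])
E
```

```text
side torch 265 ztop 0.1372 exp 0.134 mid [ 0.4582 -0.1982]
side can 68 ztop 0.0808 exp 0.076 mid [ 0.4523 -0.284 ]
side tin 379 ztop 0.0926 exp 0.089 mid [ 0.4628 -0.1196]
side spray 388 ztop 0.1262 exp 0.124 mid [0.4618 0.1172]
side beacon 180 ztop 0.0847 exp 0.082 mid [0.4579 0.1947]
side flask 1775 ztop 0.2062 exp 0.205 mid [0.5792 0.4397]
side glue 273 ztop 0.1434 exp 0.14 mid [ 0.6074 -0.4771]
side tape 1226 ztop 0.5974 exp 0.048 mid [ 0.3902 -0.4468]
top torch 189 ztop 0.1397 exp 0.134 mid [ 0.4575 -0.1981]
top can 113 ztop 0.0814 exp 0.076 mid [ 0.4491 -0.2826]
top tin 530 ztop 0.0949 exp 0.089 mid [ 0.4622 -0.1203]
top spray 321 ztop 0.129 exp 0.124 mid [0.4624 0.1159]
top beacon 194 ztop 0.0861 exp 0.082 mid [0.4582 0.193 ]
top flask 985 ztop 0.2081 exp 0.205 mid [0.5804 0.4392]
top glue 397 ztop 0.1423 exp 0.14 mid [ 0.6056 -0.4772]
top tape 3637 ztop 0.619 exp 0.048 mid [ 0.3898 -0.4731]
[ 0.35779243 -0.50379675  0.26415042] 38.075
```

View pics/fside.png

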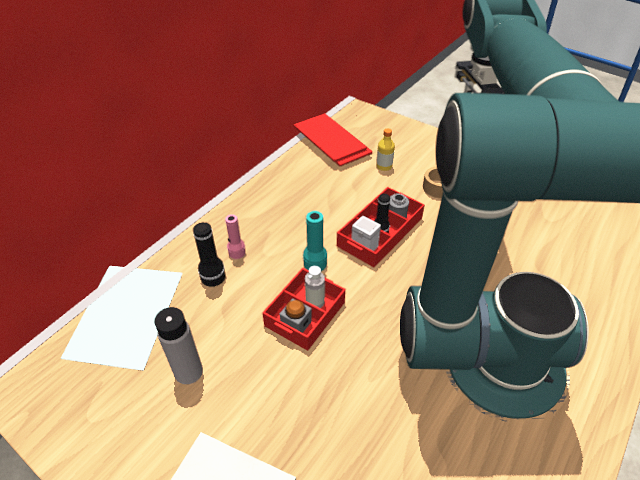

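View pics/ftop.png

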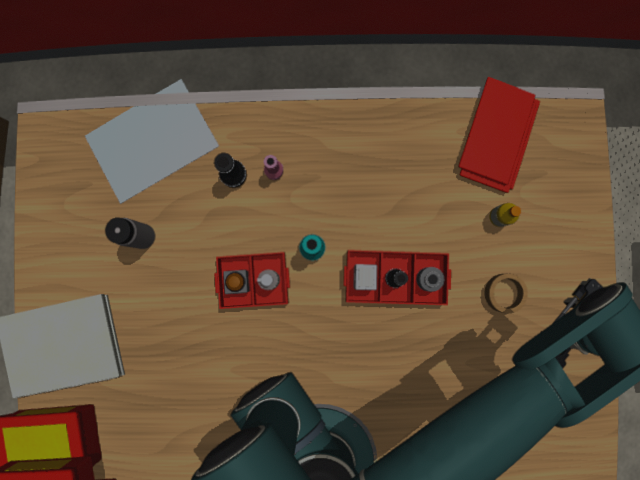

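All five stand upright in their bays. In the top view: tin (366,278), torch (397,278), canister (432,280), beacon (235,282), spray (268,280). The bystanders are at their original pixels. Tops rose about 4–5 mm from their bench readings, which matches the 4 mm bay floor. Handing in.

```bash
python3 -c "
from plant import *
print(job_done())"
```

```text
the job is handed in; nothing more can be done
None
```

Both kits are packed and the job is handed in, at about 38 s of the 128 s allowed.

- **Long box:** the small black torch is in the middle bay, the metal tin in the +y end bay and the filter canister in the -y end bay.
- **Short box:** the spray can is in the -y bay and the beacon lamp in the +y bay.

**Last checks:**
- In both camera views all five things stood upright, with the gripper well away.
- Each of the five tops rose about 3–5 mm from its bench reading, which fits the 4 mm bay floor. The depth readings carry a bias of up to about 6 mm, the same before and after.
- The flask and glue bottle measured within about 2 mm of where they started.
- The last height check on the tape roll was spoiled because the arm was in its region. In the top picture it was at the same pixels as at the start.
- The wrist forces reported after each move stayed under about 6 N.

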